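Swap the clay pieces round onto their own kiln slabs

ROBOT

A 7-joint arm with a two-finger parallel gripper is mounted at the origin on a cart in front of the work surface, level with it; the furniture and walls round the work are solid. World frame = base frame: x ahead of the robot, y to its left, z up, the work surface at z = 0. Lengths are in m, angles in rad, forces in N, time in s.
With the tool pointing down it reaches from about 0.4 to 0.85 m from the base axis. Payload 10.4 kg.
Tool frame: the origin (TCP) lies between the finger pads; the fingertips stand 14 mm ahead of it and the grasp point (between the pads) lies 5 mm behind it; z points along the fingers, y is the line along which they close (so a half turn about z gives the same grasp; the last joint's range is limited). The gripper opens to 85 mm and grips with 20 to 120 N. Pads are 22 mm wide; open, the fingers measure 114 mm over their backs; the gripper's body (76 mm by 85 mm) begins 54 mm behind the grasp point. The pads swing forward as they close: fully open they stand 13 mm farther back than shut.
Start: joints at [-1.21, 0.332, -0.065, 1.46, 0.022, 1.35, -0.088], TCP at [0.234, 0.58, 0.213] pointing down, gripper open.
Joint ranges: [-2.6, 2.6], [-0.5, 2.12], [-1.47, 1.34], [0.16, 2.42], [-1.27, 4.41], [0.06, 2.06], [-2.6, 2.6]. Speed limits (rad/s): [2.22, 2.22, 2.79, 2.79, 3.14, 3.14, 3.14].

INTERFACE

Orientations are given as a unit quaternion [w, x, y, z].
In Python, from station import arm gives the robot as it stands.
- The arm moves only by the tool step_arm, never from a script. Its argument "series" is a list of rows, each a list of 5 numbers: the opening, from 0 (shut) to 1 (fully open), then the shift along the world's x, y, z in cm, then the turn about the world's z in degrees. A call has 1 to 5 rows; each row is the pose to reach, as a shift and turn from the pose commanded when the call began; what a row does not reach only later rows make up. A row lasts 1/10 s, in which the tool goes at most 50 mm and 8.59 degrees, less where a joint would pass 70% of its speed; a pose out of reach is approached as far as the arm can. A call with a gripper value outside its range is refused whole. The fingers move at their own pace and stop on an object; "force" is the grip in N (left out, the last holds). Time passes only in rows, so rows that repeat a pose let the fingers close. It gives the time, the measured TCP pose, the force, the opening and the grip force at its end, in the units of the state.
- arm.get_state(): the state, without advancing time (a new reading comes with each control period).
- arm.snapshot(name): name is "side" or "top" or "wrist"; returns a dict with "image" (384x512x3 uint8, red, green, blue), "depth" (384x512 float32, m along the optical axis (not along the pixel's ray), 0 where there is no reading), "fx", "fy", "cx", "cy" (pixels), "origin" and "attitude" of the camera in the world. Camera axes: x right, y down, z forward; pixel columns grow to the right and rows downward; lengths in m; the calibration is good to about 2 mm. A picture is of the moment at which its call begins.
- arm.hand_in(): hands the job in; it is judged then, once.
The state is a dict: "time": time; "q": joint angles; "joint_vel": joint speeds; "joint_torque": joint torques, N m; "eef_pos": TCP position; "ee_rot": TCP orientation; "force": force on the tool from outside, world axes, zero at the start; "torque": the same for the moment, N m; "finger_gap": finger opening in m; "gripper_force": force on a finger pad.
Only numpy, scipy, OpenCV 4.12 (cv2) and the standard library are available. Lean on these libraries where they do the work, as an engineer would, in place of code of your own. Each camera call takes 0.05 s, during which the arm holds its last target. There are 200 camera calls.

TASK

The three clay town pieces were set on each other's kiln slabs. Swap them round so that each stands upright in the middle of the slab of its own outline: the double house lengthwise along the oblong slab, the small single house on the square slab (turned any way) and the round tower on the round slab. The bare wooden ware board is free for parking a piece meanwhile; let no piece tip over, and leave the two cups and the squat jar where they stand.

Things in the scene. Friction and masses are not known exactly. Their poses are not given: they have to be found in the camera images.
- double_house: unfired clay model of two joined terrace houses with a row of chimneys, 0.2 kg, on a thin clay base 37 mm x 101 mm and 4 mm thick. 35 mm deep (its x), 100 mm long (its y), 106 mm high. Origin: centre of the underside; z up. The two long walls are flat and upright up to about 78 mm, 35 mm apart, good to pinch. At the start it stands on the round slab.
- small_house: unfired clay model of one narrow house with one chimney, 0.15 kg. 33 mm deep (its x), 50 mm wide (its y), 100 mm high. Origin: centre of the underside; z up. Walls flat and upright to about 78 mm, 33 mm apart across x, good to pinch. At the start it stands on the oblong slab.
- round_tower: unfired clay round tower with a brown cone roof, 0.18 kg. Wall 45 to 46 mm in diameter from 9 to 74 mm high, foot 50 mm in diameter, eaves 53 mm in diameter from 74 to 77 mm, tip of the roof at 104 mm. Origin: centre of the underside; z up. At the start it stands on the square slab.
- long_slab: oblong flat clay kiln slab, fixed to the table, 65 mm (its x) by 130 mm (its y), 12 mm thick. Origin: centre of its underside; its flat top is 12 mm above.
- square_slab: square flat clay kiln slab, fixed to the table, 80 x 80 mm, 12 mm thick. Origin: centre of its underside; its flat top is 12 mm above.
- round_slab: round flat clay kiln slab, fixed to the table, 115 mm in diameter, 12 mm thick. Origin: centre of its underside; its flat top is 12 mm above.
- ware_board: bare wooden ware board, fixed to the table, 90 mm (its x) by 130 mm (its y), 12 mm thick, empty at the start. Origin: centre of its underside; its flat top is 12 mm above.
- plain_cup: bystander: loose plain smooth cup, 70 mm in diameter, 70 mm high. Origin: centre of the underside.
- stoneware_cup: bystander: loose speckled straight-sided stoneware cup, 79 mm in diameter, 92 mm high. Origin: centre of the underside.
- squat_jar: bystander: loose squat closed jar, 62 mm in diameter, 62 mm high. Origin: centre of the underside.
There are look-alikes about, which are no part of the job. There is more than one size of the double_house; the one meant has the size given above.

How it is judged:
At the end, for the whole second after the job is handed in: Double house on the oblong slab, lengths within 0.2 rad (either way round); round tower on the round slab; small house on the square slab, any yaw. Each at rest on the slab's top (within 4 mm), tilt under 0.1 rad, its centre within 15 mm of the slab's centre (horizontal distance between double_house and long_slab below 0.015 m and z of double_house in the frame of long_slab between 0.008 and 0.016 m and angle between each of double_house, round_tower, small_house's own z axis and vertical below 0.1 rad and linear speed of each of double_house, round_tower, small_house below 0.02 m/s and angular speed of each of double_house, round_tower, small_house below 0.2 rad/s and horizontal distance between round_tower and round_slab below 0.015 m and z of round_tower in the frame of round_slab between 0.008 and 0.016 m and horizontal distance between small_house and square_slab below 0.015 m and z of small_house in the frame of square_slab between 0.008 and 0.016 m and angle between the y axis of double_house and the y axis of long_slab, either way round below 0.2 rad); the robot touches nothing.
It fails at once if a clay piece is tipped over (by more than 0.6 rad) (angle between any of double_house, small_house, round_tower's own z axis and vertical above 0.6 rad).
It fails at once if a cup or the squat jar is moved by more than 3 cm or knocked over (distance of any of plain_cup, stoneware_cup, squat_jar from where it was at the start of the episode above 0.03 m or angle between any of plain_cup, stoneware_cup, squat_jar's own z axis and vertical above 0.6 rad).
It also fails if it takes over 109 s, if anything falls off the work surface, if the arm or the gripper's body presses on something with over 40 N, if the wrist force passes 120 N, or if a joint passes its speed limit or range.

## Working session

There is one attempt and no reset: what is moved stays moved. The work goes in short steps, Python scripts to look and compute and a tool call to move; the robot and the scene stay as the last step left them, time stands still between calls to the robot, and variables do not carry over. Pictures are saved under pics/ and viewed, at most 14 in all, crops included, and the job is handed in when it is done.

Besides the shell and the picture viewer there is one more tool, called after "Emit:" as name(argument=value, ...) on one line, values as JSON. step_arm: Moves the arm, as the interface text tells. Its arguments: {"type":"object","properties":{"series":{"type":"array"},"force":{"type":"number"}},"required":["series"]}

```bash
ls; mkdir -p pics
cat > h.py <<'E'
import numpy as np, cv2
from scipy.spatial.transform import Rotation as R
from station import arm
def snap(n):
    s=arm.snapshot(n); a=np.array(s["attitude"],float)
    s["R"]=a if a.shape==(3,3) else R.from_quat(a[[1,2,3,0]]).as_matrix()
    s["o"]=np.array(s["origin"]); return s
def cloud(s):
    d=s["depth"]; v,u=np.mgrid[:d.shape[0],:d.shape[1]]
    P=np.stack([(u-s["cx"])/s["fx"]*d,(v-s["cy"])/s["fy"]*d,d],-1)
    W=P@s["R"].T+s["o"]; W[d==0]=np.nan; return W
def ray(s,u,v,z):
    d=s["R"]@np.array([(u-s["cx"])/s["fx"],(v-s["cy"])/s["fy"],1]); return s["o"]+d*(z-s["o"][2])/d[2]
def save(s,f,k=1): cv2.imwrite("pics/"+f,cv2.resize(s["image"][:,:,::-1],None,fx=k,fy=k))
E
python3 - <<'E'
from h import *
import pickle
for n in("top","side","wrist"):
    s=snap(n); save(s,n+"0.png",1.5); pickle.dump(s,open(n+"0.pkl","wb")); print(n,s["o"],s["attitude"],s["fx"],(s["depth"]>0).mean())
print(arm.get_state())
E
```

```text
pics
top [ 0.2662198  -0.11913094  1.55804648] [-0.06116296  0.70593834 -0.70201841  0.07127621] 444.6459582764747 0.9961802164713541
side [0.57985496 0.9848721  0.55939505] [-0.0119853   0.00773175  0.84031253 -0.5419146 ] 350.692168752221 0.995880126953125
wrist [0.16288336 0.60767202 0.37308383] [0.1264616  0.8193779  0.55265669 0.08484051] 314.3397123281649 0.9963785807291666
{'time': 0.15, 'q': array([-1.20961572,  0.33269266, -0.06473386,  1.4607346 ,  0.02160012,
        1.34991143, -0.0884894 ]), 'joint_vel': array([ 0.00014373, -0.00321008, -0.00036264, -0.00302375, -0.00119188,
        0.00142082, -0.00059804]), 'joint_torque': array([ 6.79418572e-04, -6.25825024e+01,  4.89560771e-02, -3.91852713e+01,
        1.61715865e-02,  7.38467759e-03,  5.95011034e-05]), 'eef_pos': array([0.23388686, 0.5792625 , 0.21262665]), 'ee_rot': array([-8.29278046e-05,  1.90685728e-01,  9.81650996e-01, -5.18707277e-04]), 'force': array([-0.42361988, -0.25516705, -0.14933571]), 'torque': array([ 0.02840753,  0.04463831, -0.04692535]), 'gripper_force': 0.0, 'finger_gap': 0.0857363894450735}
```

View pics/top0.png

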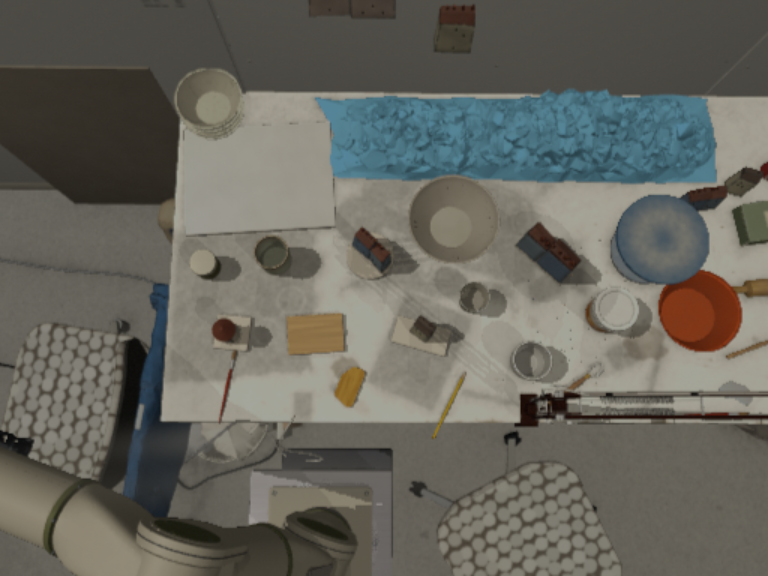

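View pics/side0.png

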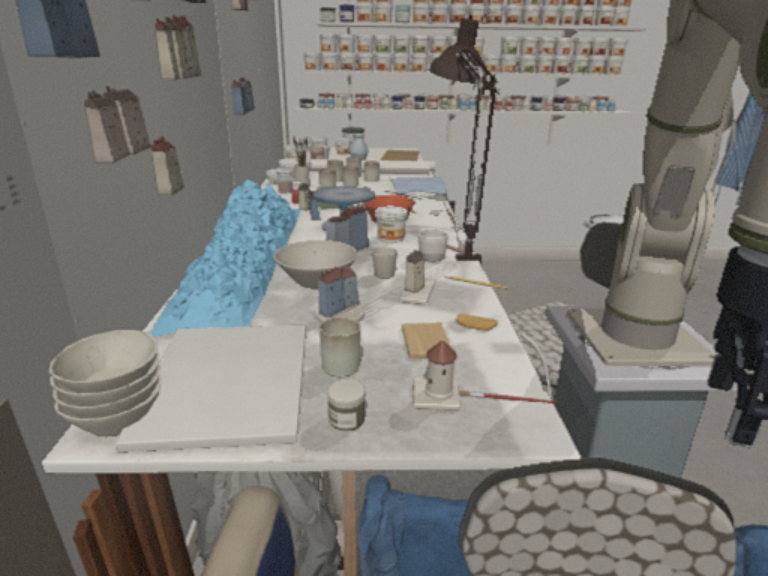

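Top view (1.5× pixels): the tower on the square slab is at (224,330), the wooden board at (316,334), and the small house on the oblong slab at (423,332). The small double house on the round slab is at (372,250), and its bigger look-alike at (548,250). The jar is at (204,263) and the cups at (271,252) and (474,297). The side view agrees. Next I measure from the clouds of both views.

```bash
cat > m.py <<'E'
from h import *
import pickle
C={n:(pickle.load(open(n+"0.pkl","rb"))) for n in("top","side")}
W={n:cloud(s) for n,s in C.items()}
def rect(P):
    (c,wh,a)=cv2.minAreaRect((P[:,:2]*1000).astype(np.float32)); return np.round(c,1),np.round(wh,1),round(a,1)
t=C["top"]
for nm,(u,v) in dict(tower=(224,330),board=(316,334),small=(423,330),double=(372,250),big=(548,250),jar=(204,263),cup1=(271,252),cup2=(474,297)).items():
    p0=ray(t,u/1.5,v/1.5,0.04); print(nm,np.round(p0,3))
    for n in W:
        w=W[n]; m=np.hypot(w[...,0]-p0[0],w[...,1]-p0[1])<.085
        P=w[m]; tb=P[np.abs(P[:,2])<.006]
        S=P[(P[:,2]>.0075)&(P[:,2]<.0165)]; B=P[P[:,2]>.03]
        print("  ",n,"table z",np.round(np.median(tb[:,2]),4),"slab",len(S),np.round(np.median(S[:,2]),4) if len(S) else "",rect(S) if len(S)>10 else "","body",len(B),np.round(np.nanmax(P[:,2]),3),rect(B) if len(B)>10 else "")
E
python3 m.py
```

```text
tower [0.462 0.226 0.04 ]
   top table z -0.0004 slab 250 0.0115 (array([456.1, 229.4]), array([121.5, 143.6]), 63.4) body 230 0.122 (array([456.1, 216.2]), array([51.2, 50.3]), 23.3)
   side table z 0.0004 slab 355 0.012 (array([441.7, 218.3]), array([ 80.8, 121.9]), 81.8) body 536 0.116 (array([460.1, 226. ]), array([33.8, 49.7]), 77.8)
board [0.454 0.016 0.04 ]
   top table z -0.0001 slab 773 0.0117 (array([446.5,  19.2]), array([115.7, 150.6]), 4.0) body 0 0.023 
   side table z 0.0006 slab 501 0.0125 (array([460.8,  19.2]), array([ 90.1, 135.8]), 4.0) body 0 0.016 
small [ 0.465 -0.229  0.04 ]
   top table z -0.0 slab 412 0.0116 (array([ 458.9, -229.3]), array([144.2, 121. ]), 60.1) body 175 0.114 (array([ 464.4, -227. ]), array([46.8, 32.9]), 52.8)
   side table z 0.0008 slab 171 0.0126 (array([ 454.5, -226.7]), array([132.5,  63.1]), 71.3) body 278 0.112 (array([ 468.5, -226.5]), array([50.5, 35.8]), 58.9)
double [ 0.653 -0.111  0.04 ]
   top table z -0.0001 slab 345 0.012 (array([ 649.7, -115. ]), array([131.7, 146. ]), 30.3) body 370 0.12 (array([ 649.2, -108.7]), array([95.
[... 855 characters left out ...]
3]), 0.3)
cup1 [0.646 0.125 0.04 ]
   top table z 0.0003 slab 133 0.0106 (array([646.6, 134.6]), array([129.2, 159.5]), 89.8) body 276 0.095 (array([634.3, 117.7]), array([75.7, 78.2]), 74.5)
   side table z 0.0007 slab 74 0.0118 (array([667. , 128.3]), array([ 70.1, 122.9]), 68.4) body 779 0.093 (array([635. , 117.8]), array([78.2, 76. ]), 73.1)
cup2 [ 0.542 -0.348  0.04 ]
   top table z -0.0003 slab 32 0.0106 (array([ 543.7, -342.9]), array([144.3, 115.5]), 21.6) body 160 0.085 (array([ 562.5, -335.8]), array([119.8,  69.8]), 18.5)
   side table z 0.0011 slab 24 0.0123 (array([ 541.5, -324.7]), array([23.2, 53.3]), 84.6) body 235 0.081 (array([ 561.7, -332.2]), array([120.5,  74.3]), 29.5)
```

The table reads 0 ± 1 mm and the slab tops about 12 mm. The tower is at (0.458,0.218), the small house at (0.466,-0.227) and the double house at (0.650,-0.109). The double house measures 100×35 mm and 106 mm high, so it's the right one. The look-alike is 140×46 mm.

Plan:
1. Small house to the board
2. Double house to the oblong slab
3. Tower to the round slab
4. Small house to the square slab

I start by moving towards the small house.

Emit:
step_arm(series=[[1, 3.4, -3.4, 0.6, -8], [1, 6.8, -6.8, 1.2, -16], [1, 10.2, -10.2, 1.8, -24], [1, 13.6, -13.6, 2.4, -32], [1, 17, -17, 3, -40]])

```text
time: 0.65
eef_pos: [0.4051, 0.4079, 0.2434]
ee_rot: [-0.0, 0.517, 0.856, 0.0]
force: [1.2, -0.4, -0.1]
finger_gap: 0.0853
gripper_force: 0.0
```

Emit:
step_arm(series=[[1, 1.9, -4.5, 0, -8], [1, 3.8, -9, 0, -16], [1, 5.7, -13.5, 0, -24], [1, 7.6, -18, 0, -32], [1, 9.5, -22.5, 0, -40]])

```text
time: 1.15
eef_pos: [0.4993, 0.1826, 0.2432]
ee_rot: [-0.0, 0.779, 0.627, 0.0]
force: [1.3, 1.4, -0.1]
finger_gap: 0.085
gripper_force: 0.0
```

Emit:
step_arm(series=[[1, 0, -4.7, 0, -4], [1, 0, -9.4, 0, -8], [1, 0, -14.1, 0, -12], [1, 0, -18.8, 0, -16], [1, 0, -23.5, 0, -20]])

```text
time: 1.65
eef_pos: [0.4985, -0.0523, 0.2433]
ee_rot: [-0.0, 0.875, 0.484, 0.0]
force: [1.9, -0.2, 0.1]
finger_gap: 0.0856
gripper_force: 0.0
```

Emit:
step_arm(series=[[1, -0.8, -4.4, 0, -1], [1, -1.6, -8.8, 0, -2], [1, -2.4, -13.2, 0, -2], [1, -3.3, -17.6, 0, -2], [1, -3.3, -17.6, 0, -2]])

```text
time: 2.15
eef_pos: [0.4634, -0.2329, 0.2435]
ee_rot: [0.001, 0.885, 0.466, -0.0]
force: [-1.0, 0.0, 0.2]
finger_gap: 0.085
gripper_force: 0.0
```

```bash
cat > g.py <<'E'
from h import *
def blob(w,p0,lo,hi,rad=.09):
    """largest connected patch of cloud pixels lo<z<hi near p0 -> world XY minAreaRect in mm"""
    m=((np.hypot(w[...,0]-p0[0],w[...,1]-p0[1])<rad)&(w[...,2]>lo)&(w[...,2]<hi)).astype(np.uint8)
    if lo<.02:m=cv2.morphologyEx(m,cv2.MORPH_OPEN,np.ones((2,2),np.uint8))
    n,l,st,_=cv2.connectedComponentsWithStats(m,connectivity=8)
    if n<2:return None
    P=w[l==1+np.argmax(st[1:,4])]
    c,wh,a=cv2.minAreaRect((P[:,:2]*1000).astype(np.float32))
    if wh[0]<wh[1]: wh=wh[::-1]; a+=90
    hull=cv2.convexHull((P[:,:2]*1000).astype(np.float32)); cc,r=cv2.minEnclosingCircle(hull)
    return "c",np.round(c,1),"size",np.round(wh,1),"long axis",round((a+90)%180-90,1),"zmed",round(float(np.median(P[:,2])),4),"circ",np.round(cc,1),round(r,1),len(P)
def psi():
    s=arm.get_state(); r=R.from_quat(np.array(s["ee_rot"])[[1,2,3,0]]).as_matrix(); return np.round(s["eef_pos"],4),round(float(np.degrees(np.arctan2(r[1,1],r[0,1]))),1)
E
python3 - <<'E'
from g import *
import pickle
s=snap("wrist"); save(s,"w1.png"); print(psi())
C={n:cloud(pickle.load(open(n+"0.pkl","rb"))) for n in("top","side")}; C["wrist"]=cloud(s)
for nm,p in dict(square=(.456,.22),board=(.455,.019),long=(.46,-.229),round=(.65,-.113)).items():
    for n,w in C.items():
        print(nm,n); print("   ",blob(w,p,.007,.13)); print("    body",blob(w,p,.035,.085))
E
```

```text
(array([ 0.4646, -0.2296,  0.2432]), -34.3)
square top
    ('c', array([457.5, 212.1]), 'size', array([78.8, 77.6]), 'long axis', -5.7, 'zmed', nan, 'circ', array([458.4, 211. ]), 52.9, 493)
    body ('c', array([447.5, 202.7]), 'size', array([42.8, 15.4]), 'long axis', -32.8, 'zmed', 0.0509, 'circ', array([451.6, 209.2]), 21.4, 33)
square side
    ('c', array([422.7, 175.3]), 'size', array([202.4,  68.7]), 'long axis', 60.5, 'zmed', nan, 'circ', array([452.6, 158.4]), 101.2, 978)
    body ('c', array([462.3, 225.3]), 'size', array([47.1, 26. ]), 'long axis', -20.6, 'zmed', 0.0599, 'circ', array([459. , 216.1]), 23.7, 283)
square wrist
    None
    body None
board top
    ('c', array([nan, nan]), 'size', array([0., 0.]), 'long axis', 0.0, 'zmed', nan, 'circ', array([455. ,  23.2]), 73.6, 847)
    body None
board side
    ('c', array([449.8,  85.7]), 'size', array([262.3,  95.7]), 'long axis', -84.5, 'zmed', nan, 'circ', array([448.9,  85.6]), 139.2, 498)
    body None
board wrist
    ('c', array([444. , -36.4]), 'size', array([89.3, 43.5]), 'long axis', -33.8, 'zmed', nan, 'circ', ar
[... 1154 characters left out ...]
([93.2, 31.5]), 'long axis', 46.6, 'zmed', 0.0584, 'circ', array([ 647.8, -109. ]), 48.7, 116)
round side
    ('c', array([ 646.7, -118.5]), 'size', array([437.7, 109.8]), 'long axis', -84.0, 'zmed', nan, 'circ', array([ 610.6, -122.3]), 219.6, 886)
    body ('c', array([ 648.9, -108.5]), 'size', array([100.9,  32.6]), 'long axis', 44.0, 'zmed', 0.06, 'circ', array([ 650.1, -109.2]), 50.9, 367)
round wrist
    ('c', array([ 625.7, -146.9]), 'size', array([91. , 21.4]), 'long axis', -32.8, 'zmed', nan, 'circ', array([ 631.1, -138.5]), 45.5, 1281)
    body ('c', array([ 619.3, -144.6]), 'size', array([32.9,  3.5]), 'long axis', -45.4, 'zmed', 0.0462, 'circ', array([ 620.5, -143.3]), 16.5, 258)
```

View pics/w1.png

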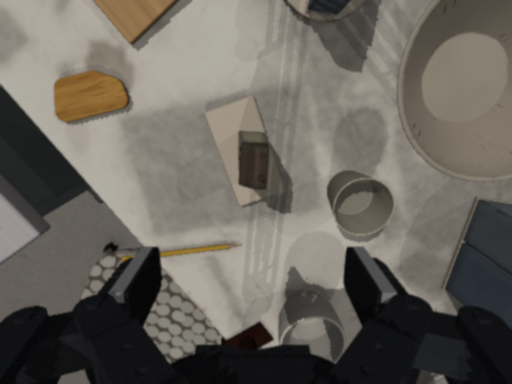

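The wrist view shows the small house at (253,160) on the oblong slab at (237,150). It is clear of the cup at (360,205), and the board's corner is at (135,20). My even-sized kernel shifted the masks, so I fix that and re-measure.

```bash
sed -i 's/np.ones((2,2)/np.ones((3,3)/; s/P=w\[l==/P=w[(l==/; s/st\[1:,4\])\]/st[1:,4]))\&(m>0)]/' g.py
python3 - <<'E'
from g import *
import pickle
C={n:cloud(pickle.load(open(n+"0.pkl","rb"))) for n in("top","side")}; C["wrist"]=cloud(snap("wrist"))
for nm,p in dict(square=(.456,.22),board=(.455,.019),long=(.46,-.229),round=(.65,-.113)).items():
    for n,w in C.items():
        if n=="wrist" and nm!="long": continue
        print(nm,n); print("   ",blob(w,p,.006,.13,.075 if nm!="square" else .06)); print("    body",blob(w,p,.03,.13,.07))
w=C["wrist"]; m=(np.hypot(w[...,0]-.466,w[...,1]+.227)<.045)&(w[...,2]<.13)
P=w[m]
for z in (.04,.06,.08,.09,.1):
    Q=P[abs(P[:,2]-z)<.006]; print(z,len(Q),cv2.minAreaRect((Q[:,:2]*1000).astype(np.float32)))
E
```

```text
square top
    ('c', array([461.2, 213.4]), 'size', array([80.3, 77. ]), 'long axis', -3.9, 'zmed', 0.0206, 'circ', array([460.6, 212.7]), 52.2, 500)
    body ('c', array([456.1, 216.2]), 'size', array([51.2, 50.3]), 'long axis', 23.3, 'zmed', 0.0955, 'circ', array([455.8, 217. ]), 27.2, 230)
square side
    ('c', array([462.9, 215.6]), 'size', array([80.6, 79.3]), 'long axis', 81.3, 'zmed', 0.0373, 'circ', array([462.7, 214.2]), 53.2, 986)
    body ('c', array([460.1, 226. ]), 'size', array([49.7, 33.8]), 'long axis', -12.2, 'zmed', 0.0757, 'circ', array([458.6, 218.8]), 25.6, 536)
board top
    ('c', array([458.9,  20.5]), 'size', array([128.9,  90.7]), 'long axis', -86.0, 'zmed', 0.0118, 'circ', array([455.2,  18.7]), 74.6, 836)
    body None
board side
    ('c', array([461.7,  19.1]), 'size', array([134.2,  89.9]), 'long axis', -87.3, 'zmed', 0.0125, 'circ', array([460.6,  17.6]), 72.7, 475)
    body None
long top
    ('c', array([ 456.2, -225.8]), 'size', array([129.4,  64.7]), 'long axis', 73.9, 'zmed', 0.0137, 'circ', array([ 455.6, -225.2]), 69.2, 611)
    body ('c', array([ 
[... 1195 characters left out ...]
ody ('c', array([ 650.8, -109.7]), 'size', array([101.2,  35. ]), 'long axis', 46.9, 'zmed', 0.0727, 'circ', array([ 651.6, -110.1]), 51.5, 627)
0.04 75 ((466.8372497558594, -213.4027099609375), (46.25407028198242, 23.288429260253906), 14.648609161376953)
0.06 72 ((474.1440124511719, -211.33453369140625), (35.41464614868164, 17.083078384399414), 1.601400375366211)
0.08 47 ((481.2964172363281, -212.07125854492188), (2.220360517501831, 26.07352066040039), 57.092716217041016)
0.09 198 ((464.4514465332031, -219.7591552734375), (51.087791442871094, 22.14299964904785), 23.948347091674805)
0.1 840 ((468.9598693847656, -228.91937255859375), (44.88148880004883, 27.11427116394043), 52.675289154052734)
```

Emit:
step_arm(series=[[1, 0.1, 0, -4, -2], [1, 0.1, 0, -8, -2], [1, 0.1, 0, -11, -2], [1, 0.1, 0, -11, -2], [1, 0.1, 0, -11, -2]], force=30)

```text
time: 2.75
eef_pos: [0.4675, -0.2256, 0.1339]
ee_rot: [-0.0, 0.891, 0.455, -0.0]
force: [0.2, -0.2, 0.8]
finger_gap: 0.0853
gripper_force: 0.0
```

Emit:
step_arm(series=[[1, 0, -0.1, -2.5, -0.5], [1, 0, -0.1, -5, -0.5], [1, 0, -0.1, -7, -0.5], [1, 0, -0.1, -7, -0.5], [0.3, 0, -0.1, -7, -0.5]])

```text
time: 3.25
eef_pos: [0.4682, -0.2276, 0.065]
ee_rot: [0.001, 0.893, 0.45, 0.001]
force: [0.8, -0.2, -0.0]
finger_gap: 0.0737
gripper_force: 0.0
```

Emit:
step_arm(series=[[0, 0, 0, 0, 0], [0, 0, 0, 0, 0], [0, 0, 0, 0, 0], [0, 0, 0, 0, 0], [0, 0, 0, 0, 0]])

```text
time: 3.75
eef_pos: [0.4678, -0.2277, 0.0642]
ee_rot: [0.0, 0.893, 0.45, 0.001]
force: [0.1, 0.1, 7.2]
finger_gap: 0.0268
gripper_force: 29.3
```

Emit:
step_arm(series=[[0, 0, 0, 0, 0], [0, 0, 0, 0, 0], [0, 0, 0, 0, 0]])

```text
time: 4.05
eef_pos: [0.4678, -0.2277, 0.0642]
ee_rot: [0.0, 0.893, 0.45, 0.001]
force: [0.0, 0.8, 7.6]
finger_gap: 0.0265
gripper_force: 29.4
```

The gap of 26.5 mm is under the 33 mm width, so I look before lifting.

Run:
```python
from h import *
s=snap("side");w=cloud(s)
uv=s["R"].T@(np.array([.467,-.227,.08])-s["o"]); u=int(uv[0]/uv[2]*s["fx"]+s["cx"]);v=int(uv[1]/uv[2]*s["fy"]+s["cy"]);print(u,v)
a=s["image"][v-50:v+50,u-60:u+60,::-1]
t=snap("wrist")["image"][60:384,60:460,::-1]
cv2.imwrite("pics/g1.png",np.hstack([cv2.resize(a,(389,324)),t]))
```

```text
276 175
```

View pics/g1.png

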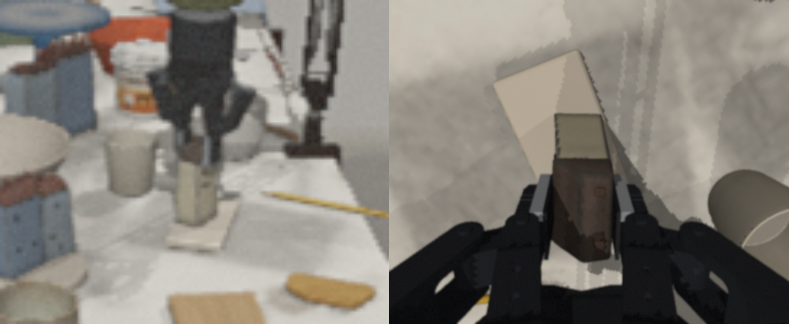

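The grip sits on both long walls (wrist half at (545,200) and (618,200)), so the gap reading just runs low under load. I lift and carry to the board.

Emit:
step_arm(series=[[0, 0, 0, 0.7, 0], [0, 0, 0, 2, 0], [0, 0, 0, 3.5, 0], [0, 0, 0, 5, 0], [0, 0, 0, 5, 0]])

```text
time: 4.65
eef_pos: [0.4681, -0.228, 0.1156]
ee_rot: [0.001, 0.893, 0.45, 0.001]
force: [0.2, -1.0, -2.0]
finger_gap: 0.0268
gripper_force: 29.6
```

Emit:
step_arm(series=[[0, -0.1, 1, 0, 0], [0, -0.1, 3, 0, 0], [0, -0.2, 6, 0, 0], [0, -0.3, 9, 0, 0], [0, -0.4, 12, 0, 0]])

```text
time: 5.15
eef_pos: [0.4621, -0.1055, 0.1124]
ee_rot: [-0.0, 0.893, 0.45, -0.001]
force: [1.0, 0.7, -2.3]
finger_gap: 0.0267
gripper_force: 29.6
```

Emit:
step_arm(series=[[0, -0.1, 3, 0, 0], [0, -0.2, 6, 0, 0], [0, -0.3, 9.2, 0, 0], [0, -0.4, 11.7, 0, 0], [0, -0.4, 12.7, 0, 0]])

```text
time: 5.65
eef_pos: [0.4579, 0.0225, 0.1125]
ee_rot: [-0.0, 0.892, 0.452, -0.001]
force: [-0.7, -0.7, -1.2]
finger_gap: 0.0268
gripper_force: 29.6
```

Emit:
step_arm(series=[[0, 0, 0, 0, 0], [0, 0, 0, -1.5, 0], [0, 0, 0, -3, 0], [0, 0, 0, -4, 0], [0, 0, 0, -4.5, 0]])

```text
time: 6.15
eef_pos: [0.4584, 0.0184, 0.0673]
ee_rot: [0.0, 0.893, 0.45, -0.001]
force: [-0.5, -0.4, -1.1]
finger_gap: 0.0268
gripper_force: 29.6
```

Emit:
step_arm(series=[[0, 0, 0, -0.2, 0], [0, 0, 0, -0.3, 0], [0, 0, 0, -0.35, 0], [0, 0, 0, -0.35, 0], [0, 0, 0, -0.35, 0]])

```text
time: 6.65
eef_pos: [0.4592, 0.0196, 0.065]
ee_rot: [0.0, 0.893, 0.45, 0.0]
force: [0.5, 0.9, -1.5]
finger_gap: 0.0266
gripper_force: 29.6
```

Emit:
step_arm(series=[[0.15, 0, 0, 0, 0], [0.3, 0, 0, 0, 0], [0.5, 0, 0, 0, 0], [0.8, 0, 0, 0, 0], [1, 0, 0, 0, 0]])

```text
time: 7.15
eef_pos: [0.4592, 0.0196, 0.0649]
ee_rot: [0.0, 0.893, 0.45, 0.0]
force: [0.5, 0.3, -0.3]
finger_gap: 0.0693
gripper_force: 0.0
```

Emit:
step_arm(series=[[1, 0, 0, 0, 0], [1, 0, 0, 3, 0], [1, 0, 0, 7, 0], [1, 0, 0, 11, 0], [1, 0, 0, 15, 0]])

```text
time: 7.65
eef_pos: [0.4587, 0.0193, 0.2164]
ee_rot: [0.0, 0.893, 0.45, 0.0]
force: [0.9, 0.1, 0.4]
finger_gap: 0.0856
gripper_force: 0.0
```

Emit:
step_arm(series=[[1, 3.8, -2.5, 0.5, -2], [1, 7.6, -5.1, 1, -4], [1, 11.4, -7.7, 1.5, -6], [1, 15.2, -10.2, 2, -7], [1, 19.1, -12.8, 2.5, -7]])

```text
time: 8.15
eef_pos: [0.6516, -0.1088, 0.2397]
ee_rot: [-0.0, 0.919, 0.395, 0.0]
force: [0.5, 1.0, 1.7]
finger_gap: 0.0853
gripper_force: 0.0
```

```bash
cat > look.py <<'E'
from g import *
import sys
P=dict(square=(.46,.2145),board=(.46,.0195),long=(.4575,-.227),round=(.6485,-.106))
cl={n:cloud(snap(n)) for n in sys.argv[1].split(",")}; print(psi())
for nm in sys.argv[2].split(","):
    for n,w in cl.items():
        print(nm,n,blob(w,P[nm],.006,.13,.075 if nm!="square" else .06)); print("    body",blob(w,P[nm],.03,.135,.07)); b=w[(np.hypot(*(w[...,:2]-P[nm]).transpose(2,0,1))<.06)][:,2]; b=b[b<.14]; print("    zmax",np.round(np.nanmax(b),4))
E
python3 look.py wrist round; python3 look.py top,side board,long
```

```text
(array([ 0.6549, -0.1137,  0.237 ]), -43.6)
round wrist ('c', array([ 651.5, -105.1]), 'size', array([113.9, 109.4]), 'long axis', -37.1, 'zmed', 0.0127, 'circ', array([ 650.1, -107. ]), 57.3, 6884)
    body ('c', array([ 653.5, -108.8]), 'size', array([94.3, 32.2]), 'long axis', 46.9, 'zmed', 0.1, 'circ', array([ 653.4, -108.8]), 49.5, 2879)
    zmax 0.1195
(array([ 0.6508, -0.1107,  0.2375]), -43.6)
board top ('c', array([425.1, -39. ]), 'size', array([7.5, 7.2]), 'long axis', 3.1, 'zmed', 0.0105, 'circ', array([425.3, -39.1]), 4.9, 9)
    body NoneTraceback (most recent call last):
  File "look.py", line 7, in <module>
    print(nm,n,blob(w,P[nm],.006,.13,.075 if nm!="square" else .06)); print("    body",blob(w,P[nm],.03,.135,.07)); b=w[(np.hypot(*(w[...,:2]-P[nm]).transpose(2,0,1))<.06)][:,2]; b=b[b<.14]; print("    zmax",np.round(np.nanmax(b),4))
                                                                                                                                                                                                                         ~~~~~~~~~^^^
    res = np.fmax.reduce(a, axis=axis, out=out, **kwargs)
ValueError: zero-size array to reduction operation fmax which has no identity
```

Emit:
step_arm(series=[[1, 0, 0, -4, 0.4], [1, 0, 0, -8, 0.4], [1, 0, 0, -10.5, 0.4], [1, 0, 0, -10.5, 0.4], [1, 0, 0, -10.5, 0.4]])

```text
time: 8.8
eef_pos: [0.65, -0.1079, 0.136]
ee_rot: [-0.0, 0.917, 0.398, 0.0]
force: [0.3, 0.7, 0.9]
finger_gap: 0.0855
gripper_force: 0.0
```

```bash
python3 -c "
from g import *
print(psi())"
```

```text
(array([ 0.65  , -0.1079,  0.136 ]), -43.1)
```

Emit:
step_arm(series=[[1, 0.1, -0.1, -2.5, 0], [1, 0.1, -0.1, -5, 0], [1, 0.1, -0.1, -6.9, 0], [1, 0.1, -0.1, -6.9, 0], [0.3, 0.1, -0.1, -6.9, 0]])

```text
time: 9.3
eef_pos: [0.652, -0.1095, 0.068]
ee_rot: [0.001, 0.917, 0.398, 0.001]
force: [0.8, 0.2, 0.6]
finger_gap: 0.0731
gripper_force: 0.0
```

Emit:
step_arm(series=[[0, 0, 0, 0, 0], [0, 0, 0, 0, 0], [0, 0, 0, 0, 0], [0, 0, 0, 0, 0], [0, 0, 0, 0, 0]])

```text
time: 9.8
eef_pos: [0.6519, -0.1098, 0.0668]
ee_rot: [0.001, 0.917, 0.398, 0.001]
force: [0.5, -0.4, 6.6]
finger_gap: 0.0266
gripper_force: 30.1
```

Emit:
step_arm(series=[[0, 0, 0, 0, 0], [0, 0, 0, 0.5, 0], [0, 0, 0, 1.5, 0], [0, 0, 0, 3, 0], [0, 0, 0, 3, 0]])

```text
time: 10.3
eef_pos: [0.6523, -0.1098, 0.0986]
ee_rot: [0.001, 0.917, 0.398, 0.002]
force: [0.3, -0.3, -1.8]
finger_gap: 0.0267
gripper_force: 29.7
```

Emit:
step_arm(series=[[0, -0.8, -0.5, 1, 1], [0, -2.4, -1.4, 2, 4], [0, -4.8, -2.9, 2, 8], [0, -7.2, -4.4, 2, 12], [0, -9.7, -5.9, 2, 16]])

```text
time: 10.8
eef_pos: [0.5523, -0.1693, 0.1159]
ee_rot: [-0.0, 0.852, 0.523, -0.0]
force: [0.7, -0.6, -1.0]
finger_gap: 0.0266
gripper_force: 29.8
```

Emit:
step_arm(series=[[0, -2.5, -1.5, 0, 4], [0, -5, -3, 0, 8], [0, -7.4, -4.5, 0, 10.5], [0, -9, -5.5, 0, 11.4], [0, -9.7, -5.9, 0, 11.4]])

```text
time: 11.3
eef_pos: [0.4548, -0.2289, 0.116]
ee_rot: [-0.0, 0.798, 0.603, 0.0]
force: [-0.2, -0.4, -1.9]
finger_gap: 0.0263
gripper_force: 29.8
```

Emit:
step_arm(series=[[0, 0, 0, 0, 0], [0, 0, 0, -1, 0], [0, 0, 0, -2.5, 0], [0, 0, 0, -3.5, 0], [0, 0, 0, -3.5, 0]])

```text
time: 11.8
eef_pos: [0.4564, -0.2265, 0.0789]
ee_rot: [-0.001, 0.797, 0.604, -0.001]
force: [0.2, -0.2, -2.7]
finger_gap: 0.0267
gripper_force: 29.9
```

```bash
python3 -c "
from g import *
print(psi())"
```

```text
(array([ 0.4564, -0.2265,  0.0789]), -15.6)
```

Emit:
step_arm(series=[[0, 0.2, -0.1, -0.5, 0], [0, 0.2, -0.1, -0.9, 0], [0, 0.2, -0.1, -1.1, 0], [0, 0.2, -0.1, -1.1, 0], [0, 0.2, -0.1, -1.1, 0]])

```text
time: 12.3
eef_pos: [0.4591, -0.2285, 0.0699]
ee_rot: [0.0, 0.797, 0.604, 0.0]
force: [-0.0, -0.1, -1.2]
finger_gap: 0.0267
gripper_force: 29.9
```

Emit:
step_arm(series=[[0.15, 0, 0, 0, 0], [0.3, 0, 0, 0, 0], [0.5, 0, 0, 0, 0], [0.8, 0, 0, 0, 0], [1, 0, 0, 0, 0]])

```text
time: 12.8
eef_pos: [0.4592, -0.2285, 0.0699]
ee_rot: [0.0, 0.797, 0.604, 0.0]
force: [0.0, 0.4, -0.8]
finger_gap: 0.069
gripper_force: 0.0
```

Emit:
step_arm(series=[[1, 0, 0, 0, 0], [1, 0, 0, 3, 0], [1, 0, 0, 7, 0], [1, 0, 0, 11, 0], [1, 0, 0, 16, 0]])

```text
time: 13.3
eef_pos: [0.4581, -0.2282, 0.2306]
ee_rot: [-0.001, 0.797, 0.604, -0.001]
force: [1.5, 0.7, -0.8]
finger_gap: 0.0854
gripper_force: 0.0
```

Emit:
step_arm(series=[[1, 0, 0, 0, 0], [1, 0, 0, 0, 0]])

```text
time: 13.5
eef_pos: [0.4595, -0.2286, 0.2306]
ee_rot: [0.001, 0.797, 0.604, 0.001]
force: [-0.2, -0.0, -0.6]
finger_gap: 0.085
gripper_force: 0.0
```

```bash
sed -i 's/b=b\[b<.14\]; print/b=b[b<.14]; len(b) and print/' look.py; python3 look.py wrist,side long; python3 look.py side board,round
```

```text
(array([ 0.4585, -0.2281,  0.2287]), -15.7)
long wrist ('c', array([ 457.9, -227.4]), 'size', array([129.8,  65. ]), 'long axis', 74.5, 'zmed', 0.0411, 'circ', array([ 458.2, -227.2]), 70.9, 5838)
    body ('c', array([ 461.1, -227. ]), 'size', array([93.9, 32.1]), 'long axis', 74.6, 'zmed', 0.1001, 'circ', array([ 460.7, -226.9]), 49.2, 3012)
    zmax 0.1191
long side ('c', array([ 458.7, -222.2]), 'size', array([132.3,  56.6]), 'long axis', 59.1, 'zmed', 0.0491, 'circ', array([ 460.4, -223.2]), 66.8, 460)
    body ('c', array([ 460.5, -226.4]), 'size', array([105.5,  31.2]), 'long axis', 73.6, 'zmed', 0.0747, 'circ', array([ 452.4, -224.1]), 53.0, 299)
    zmax 0.1172
(array([ 0.4584, -0.2281,  0.2285]), -15.7)
board side ('c', array([460.7,  20.1]), 'size', array([133.4,  90. ]), 'long axis', -85.6, 'zmed', 0.031, 'circ', array([461.1,  21.4]), 71.8, 767)
    body ('c', array([458.1,  19.5]), 'size', array([49.7, 32.9]), 'long axis', 54.9, 'zmed', 0.0727, 'circ', array([457.7,  19. ]), 27.3, 389)
    zmax 0.1113
round side ('c', array([ 648.6, -112.3]), 'size', array([110.9,  98.6]), 'long axis', 0.4, 'zmed', 0.0127, 'circ', array([ 648.3, -107.6]), 58.9, 345)
    body None
    zmax 0.0153
```

Double house is centred to about 3 mm and aligned to 0.1°. Now the tower.

Emit:
step_arm(series=[[1, 0, 4.6, 0, 3], [1, 0, 9.2, 0, 6], [1, 0, 13.8, 0, 9], [1, 0, 18.4, 0, 12], [1, 0, 23, 0, 15]])

```text
time: 14.15
eef_pos: [0.458, 0.0033, 0.2287]
ee_rot: [-0.0, 0.711, 0.704, -0.001]
force: [0.9, -0.3, 0.5]
finger_gap: 0.0853
gripper_force: 0.0
```

Emit:
step_arm(series=[[1, 0, 4.6, 0, 0], [1, 0, 9.2, 0, 0], [1, 0, 13.8, 0, 0], [1, 0, 18.4, 0, 0], [1, 0, 21.5, 0, 0]])

```text
time: 14.65
eef_pos: [0.4576, 0.2197, 0.2281]
ee_rot: [-0.001, 0.71, 0.704, -0.001]
force: [1.5, -1.3, -0.6]
finger_gap: 0.0853
gripper_force: 0.0
```

Emit:
step_arm(series=[[1, 0, 0, 0, 0], [1, 0, 0, 0, 0]])

```text
time: 14.85
eef_pos: [0.4585, 0.2163, 0.2283]
ee_rot: [0.0, 0.711, 0.703, -0.001]
force: [0.6, -0.3, -0.6]
finger_gap: 0.0855
gripper_force: 0.0
```

```bash
python3 look.py wrist square; python3 look.py top round
python3 - <<'E'
from g import *
s=snap("wrist");save(s,"w3.png"); w=cloud(s)
m=np.hypot(w[...,0]-.457,w[...,1]-.2175)<.04; P=w[m]
for lo,hi in((.082,.091),(.091,.1),(.1,.108),(.108,.13)):
    Q=P[(P[:,2]>lo)&(P[:,2]<hi)]; c,r=cv2.minEnclosingCircle((Q[:,:2]*1000).astype(np.float32)); print(lo,len(Q),np.round(c,1),round(r,1),np.round(np.median(Q[:,:2],0),4))
E
```

```text
(array([0.4589, 0.2154, 0.2287]), -0.7)
square wrist ('c', array([463. , 213.1]), 'size', array([80.1, 80. ]), 'long axis', 84.8, 'zmed', 0.052, 'circ', array([463.1, 213.2]), 54.9, 4406)
    body ('c', array([458.3, 215.2]), 'size', array([52.1, 51.4]), 'long axis', 88.7, 'zmed', 0.0972, 'circ', array([458.1, 215.2]), 26.3, 2315)
    zmax 0.1175
(array([0.4591, 0.215 , 0.229 ]), -0.8)
round top ('c', array([ 648.3, -107. ]), 'size', array([111.3, 107.4]), 'long axis', 0.7, 'zmed', 0.0118, 'circ', array([ 646.8, -103.8]), 57.7, 668)
    body None
    zmax 0.0212
0.082 295 [458.  215.2] 26.5 [0.4585 0.2265]
0.091 963 [458.3 215.5] 25.1 [0.4584 0.2224]
0.1 596 [458.3 215.6] 17.4 [0.4581 0.2196]
0.108 303 [458.  215.2] 9.5 [0.4582 0.2163]
```

View pics/w3.png

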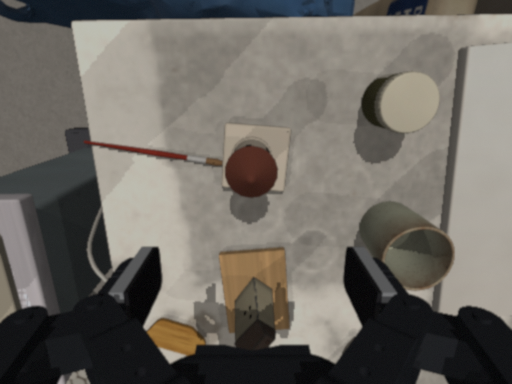

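The wrist view shows the tower at (251,170) on the square slab, with the small house upright on the board at (255,310). The jar is at (408,102) and the cup at (405,245), both well clear. Measured: tower (0.458,0.2155), top 0.117; square slab (0.463,0.2135). The eaves stand out past the wall, so I grip at eaves height and keep the gripper body above the tip.

Emit:
step_arm(series=[[1, -0.1, 0, -4, 0], [1, -0.1, 0, -8, 0], [1, -0.1, 0, -11, 0], [1, -0.1, 0, -13.5, 0], [1, -0.1, 0, -15.9, 0]])

```text
time: 15.5
eef_pos: [0.458, 0.2151, 0.0696]
ee_rot: [0.0, 0.712, 0.702, -0.0]
force: [0.0, 0.2, 0.4]
finger_gap: 0.0851
gripper_force: 0.0
```

Emit:
step_arm(series=[[1, 0, 0, 0, 0], [0.6, 0, 0, 0, 0], [0.3, 0, 0, 0, 0], [0, 0, 0, 0, 0], [0, 0, 0, 0, 0]])

```text
time: 16.0
eef_pos: [0.4584, 0.2173, 0.0728]
ee_rot: [-0.0, 0.711, 0.703, 0.001]
force: [-5.5, -1.8, 14.1]
finger_gap: 0.0427
gripper_force: 25.9
```

Emit:
step_arm(series=[[0, 0, 0, 0, 0], [0, 0, 0, 0, 0], [0, 0, 0, 0, 0]])

```text
time: 16.3
eef_pos: [0.4584, 0.2173, 0.0728]
ee_rot: [-0.0, 0.711, 0.703, 0.001]
force: [-5.6, -1.2, 14.1]
finger_gap: 0.0425
gripper_force: 25.7
```

Run:
```python
from g import *
print(psi()); s=snap("side"); P=s["R"].T@(np.array([.458,.2155,.08])-s["o"]); u=int(P[0]/P[2]*s["fx"]+s["cx"]);v=int(P[1]/P[2]*s["fy"]+s["cy"])
cv2.imwrite("pics/t1.png",cv2.resize(s["image"][v-60:v+50,u-60:u+60,::-1],None,fx=4,fy=4))
```

```text
(array([0.4584, 0.2173, 0.0728]), -0.7)
```

View pics/t1.png

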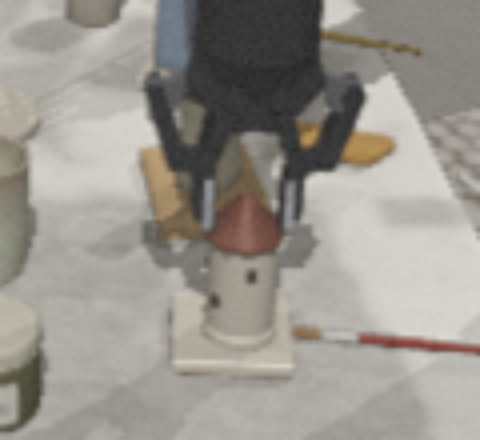

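The pads look to be at or on the cone's lower edge, and there's a 14 N upward push. I check the fingertip height from the cloud.

Run:
```python
from g import *
s=snap("side"); w=cloud(s); im=s["image"].astype(int)
m=(abs(w[...,1]-.216)<.03)&(abs(w[...,0]-.458)<.07)&(w[...,2]>.02)&(w[...,2]<.16)
dark=im.max(-1)
for lo in np.arange(.03,.15,.005):
    k=m&(w[...,2]>=lo)&(w[...,2]<lo+.005); P=w[k]
    if len(P): print(round(lo,3),len(P),np.round([P[:,0].min()-.458,P[:,0].max()-.458],3), "y",np.round(P[:,1].max(),3))
```

```text
0.03 33 [-0.023  0.022] y 0.239
0.035 27 [-0.022  0.022] y 0.237
0.04 29 [-0.022  0.022] y 0.238
0.045 30 [-0.021  0.022] y 0.24
0.05 30 [-0.021  0.022] y 0.238
0.055 28 [-0.02   0.022] y 0.239
0.06 32 [-0.019  0.022] y 0.238
0.065 26 [-0.019  0.021] y 0.239
0.07 29 [-0.019  0.022] y 0.238
0.075 27 [-0.019  0.022] y 0.239
0.08 23 [-0.018  0.022] y 0.239
0.085 27 [-0.023  0.025] y 0.243
0.09 55 [-0.023  0.028] y 0.243
0.095 55 [-0.027  0.026] y 0.236
0.1 61 [-0.033  0.033] y 0.235
0.105 51 [-0.032  0.035] y 0.23
0.11 38 [-0.035  0.035] y 0.228
0.115 24 [-0.034  0.034] y 0.229
0.12 22 [-0.034  0.034] y 0.23
0.125 21 [-0.034  0.034] y 0.23
0.13 22 [-0.038  0.037] y 0.229
0.135 28 [-0.043  0.047] y 0.232
0.14 47 [-0.051  0.053] y 0.23
0.145 76 [-0.054  0.053] y 0.231
```

The tips are at z≈0.095 while the TCP reads 0.073, so the fingers stand about 3 cm higher than I assumed. I open and measure again.

Emit:
step_arm(series=[[0.3, 0, 0, 0, 0], [0.5, 0, 0, 0, 0], [0.7, 0, 0, 0, 0], [1, 0, 0, 0, 0], [1, 0, 0, 0, 0]])

```text
time: 16.9
eef_pos: [0.4582, 0.2166, 0.071]
ee_rot: [0.0, 0.711, 0.703, 0.0]
force: [-0.7, 0.2, 1.2]
finger_gap: 0.0835
gripper_force: 0.0
```

```bash
cat > tips.py <<'E'
from g import *
import sys
p=psi()[0]; print(psi(),arm.get_state()["finger_gap"],np.round(arm.get_state()["force"],1))
s=snap("side"); w=cloud(s)
m=(abs(w[...,1]-p[1])<.035)&(abs(w[...,0]-p[0])<.08)
for lo in np.arange(.01,.15,.01):
    P=w[m&(w[...,2]>=lo)&(w[...,2]<lo+.01)][:,0]-p[0]
    P=np.sort(P)
    if len(P): i=np.where(np.diff(P)>.006)[0]; b=[P[0],*np.ravel([[P[j],P[j+1]] for j in i]),P[-1]]; print(round(lo,3),len(P),np.round(np.array(b)*1000,0))
P=s["R"].T@(np.array([p[0],p[1],.08])-s["o"]); u=int(P[0]/P[2]*s["fx"]+s["cx"]);v=int(P[1]/P[2]*s["fy"]+s["cy"])
cv2.imwrite("pics/"+sys.argv[1],cv2.resize(s["image"][max(v-70,0):v+50,u-60:u+60,::-1],None,fx=4,fy=4))
E
python3 tips.py t2.png
```

```text
(array([0.4582, 0.2166, 0.071 ]), -0.7) 0.08352158145966197 [-0.7  0.2  1.2]
0.01 319 [-37.  47.]
0.02 61 [-24.  22.]
0.03 57 [-23.  22.]
0.04 60 [-22.  22.]
0.05 58 [-21.  22.]
0.06 55 [-20.  22.]
0.07 62 [-23.  21.]
0.08 49 [-22.  24.]
0.09 111 [-25.  24.]
0.1 83 [-52. -41. -16.  15.  44.  48.]
0.11 59 [-55. -41.  -5.   7.  44.  54.]
0.12 41 [-54. -42.  42.  54.]
0.13 47 [-55. -41.  42.  54.]
0.14 51 [-71. -41.  43.  67.]
```

View pics/t2.png

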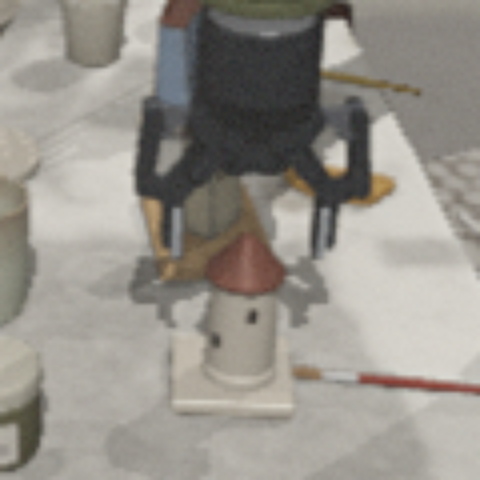

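Open, the tips are at z≈0.105 and the palm at about 0.16, so the whole gripper rides about 3.4 cm higher than the text's figures give. I go down to TCP z = 0.040, which puts the eaves mid-pad and leaves the palm about 1 cm above the tip.

Emit:
step_arm(series=[[1, 0, 0, -0.8, 0], [1, 0, 0, -1.6, 0], [1, 0, 0, -2.4, 0], [1, 0, 0, -3.1, 0], [1, 0, 0, -3.1, 0]])

```text
time: 17.45
eef_pos: [0.4572, 0.2161, 0.0384]
ee_rot: [-0.0, 0.711, 0.703, -0.001]
force: [0.3, 0.1, 0.4]
finger_gap: 0.0852
gripper_force: 0.0
```

Emit:
step_arm(series=[[0.7, 0, 0, 0, 0], [0.4, 0, 0, 0, 0], [0.2, 0, 0, 0, 0], [0, 0, 0, 0, 0], [0, 0, 0, 0, 0]])

```text
time: 17.95
eef_pos: [0.4584, 0.2168, 0.0404]
ee_rot: [0.0, 0.711, 0.703, 0.001]
force: [-1.8, -0.8, 6.2]
finger_gap: 0.0505
gripper_force: 30.7
```

Emit:
step_arm(series=[[0, 0, 0, 0, 0], [0, 0, 0, 0, 0]])

```text
time: 18.15
eef_pos: [0.4583, 0.2168, 0.0404]
ee_rot: [0.0, 0.711, 0.703, 0.001]
force: [-1.9, -0.4, 6.1]
finger_gap: 0.0508
gripper_force: 30.7
```

```bash
python3 tips.py t3.png
```

```text
(array([0.4583, 0.2168, 0.0404]), -0.7) 0.05080899110628002 [-1.9 -0.4  6.1]
0.01 317 [-45. -45. -37.  47.]
0.02 62 [-24.  22.]
0.03 56 [-23.  22.]
0.04 61 [-22.  22.]
0.05 59 [-21.  22.]
0.06 70 [-29.  37.]
0.07 100 [-38. -25. -19.  39.]
0.08 86 [-37. -25. -18.  39.]
0.09 153 [-39.  38.]
0.1 118 [-54. -25. -16.  17.  28.  56.]
0.11 135 [-57. -23.  -8.   7.  24.  56.]
0.12 88 [-60. -46. -33. -19.  20.  35.  48.  59.]
0.13 130 [-62. -50. -29.  30.  49.  62.]
0.14 119 [-64. -47. -30.  30.  47.  65.]
```

View pics/t3.png

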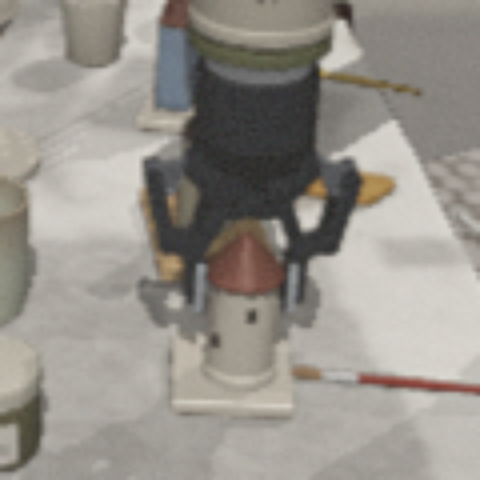

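Now the pads (202,290) and (294,290) straddle the eaves, with the palm clear of the tip. I lift gently and check that it hangs upright.

Emit:
step_arm(series=[[0, 0, 0, 0.3, 0], [0, 0, 0, 1, 0], [0, 0, 0, 2, 0], [0, 0, 0, 3, 0], [0, 0, 0, 4, 0]])

```text
time: 18.7
eef_pos: [0.4582, 0.2167, 0.0809]
ee_rot: [0.0, 0.711, 0.703, 0.0]
force: [0.1, 0.5, -1.4]
finger_gap: 0.0505
gripper_force: 31.5
```

Emit:
step_arm(series=[[0, 0, 0, 0.5, 0], [0, 0, 0, 0.5, 0]])

```text
time: 18.9
eef_pos: [0.4585, 0.2169, 0.0858]
ee_rot: [0.0, 0.711, 0.703, 0.001]
force: [-0.1, -0.3, -1.3]
finger_gap: 0.0511
gripper_force: 31.5
```

```bash
python3 tips.py t4.png; python3 look.py top round
```

```text
(array([0.4585, 0.2169, 0.0858]), -0.7) 0.051138967231776716 [-0.1 -0.3 -1.3]
0.01 472 [-38.  46.]
0.05 16 [-23.  23.]
0.06 67 [-23.  23.]
0.07 68 [-23.  21.]
0.08 61 [-22.  22.]
0.09 58 [-21.  22.]
0.1 63 [-27.  22.  31.  31.]
0.11 102 [-37.  38.]
0.12 95 [-39.  39.]
0.13 130 [-39.  39.]
0.14 132 [-43.  21.  27.  40.]
(array([0.4579, 0.2165, 0.0846]), -0.7)
round top ('c', array([ 645.7, -105.2]), 'size', array([111.2, 106.8]), 'long axis', -89.2, 'zmed', 0.0116, 'circ', array([ 647.1, -105.2]), 57.2, 628)
    body None
    zmax 0.0228
```

View pics/t4.png

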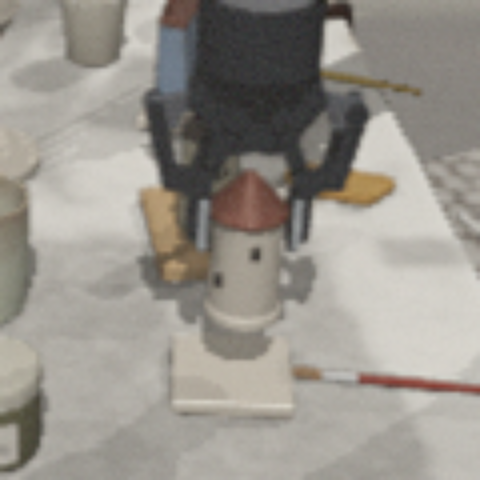

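The tower hangs upright at (245,270), lifted off the slab, so I carry it to the round slab.

Emit:
step_arm(series=[[0, 0.5, -0.9, 1.5, 0], [0, 1.5, -2.6, 3, 0], [0, 3.1, -5.2, 3, 0], [0, 4.8, -8.2, 3, 0], [0, 6.6, -11.2, 3, 0]])

```text
time: 19.5
eef_pos: [0.5241, 0.1035, 0.1143]
ee_rot: [-0.0, 0.711, 0.703, -0.0]
force: [0.4, 0.5, -2.5]
finger_gap: 0.0506
gripper_force: 31.8
```

Emit:
step_arm(series=[[0, 1.8, -3, 0, 0], [0, 3.6, -6, 0, 0], [0, 5.3, -9, 0, 0], [0, 7.1, -12.1, 0, 0], [0, 8.9, -15.1, 0, 0]])

```text
time: 20.0
eef_pos: [0.6132, -0.0477, 0.114]
ee_rot: [-0.0, 0.711, 0.703, -0.0]
force: [0.5, 0.4, -1.7]
finger_gap: 0.0504
gripper_force: 31.8
```

Emit:
step_arm(series=[[0, 1.8, -3, 0, 0], [0, 2.9, -4.8, 0, 0], [0, 3.5, -5.8, 0, 0], [0, 3.6, -6, 0, 0], [0, 3.6, -6, 0, 0]])

```text
time: 20.5
eef_pos: [0.6487, -0.1055, 0.1143]
ee_rot: [-0.0, 0.711, 0.703, -0.0]
force: [-0.2, 1.8, -1.5]
finger_gap: 0.0507
gripper_force: 31.8
```

Emit:
step_arm(series=[[0, 0, 0, -1, 0], [0, 0, 0, -2.5, 0], [0, 0, 0, -4, 0], [0, 0, 0, -5, 0], [0, 0, 0, -5.5, 0]])

```text
time: 21.0
eef_pos: [0.648, -0.1061, 0.0577]
ee_rot: [-0.001, 0.711, 0.703, -0.001]
force: [-0.2, 0.3, -1.8]
finger_gap: 0.0507
gripper_force: 31.8
```

Run:
```python
from g import *
print(psi())
for n in ("side",):
    w=cloud(snap(n)); print(n,"slab",blob(w,(.649,-.106),.006,.02,.08)); print("tower",blob(w,(.649,-.106),.04,.075,.05))
    P=w[(np.hypot(w[...,0]-.649,w[...,1]+.106)<.035)&(w[...,2]>.022)]; print("bottom z",np.round(np.percentile(P[:,2],[0,1,3]),4))
```

```text
(array([ 0.648 , -0.1061,  0.0577]), -0.7)
side slab ('c', array([ 648.7, -107.8]), 'size', array([111. ,  89.9]), 'long axis', 0.9, 'zmed', 0.0126, 'circ', array([ 648.7, -105.2]), 57.8, 287)
tower ('c', array([644. , -93.1]), 'size', array([45.6, 21.9]), 'long axis', 12.4, 'zmed', 0.0578, 'circ', array([ 645.6, -100.8]), 22.9, 122)
bottom z [0.0304 0.0331 0.0379]
```

Emit:
step_arm(series=[[0, 0.1, 0, -0.6, 0], [0, 0.1, 0, -1.1, 0], [0, 0.1, 0, -1.4, 0], [0, 0.1, 0, -1.55, 0], [0, 0.1, 0, -1.6, 0]])

```text
time: 21.55
eef_pos: [0.65, -0.1065, 0.0437]
ee_rot: [0.0, 0.711, 0.703, 0.0]
force: [0.4, 0.8, -1.6]
finger_gap: 0.0505
gripper_force: 31.8
```

Emit:
step_arm(series=[[0, 0, 0, 0, 0], [0, 0, 0, 0, 0]])

```text
time: 21.75
eef_pos: [0.6501, -0.1065, 0.044]
ee_rot: [0.0, 0.711, 0.703, 0.0]
force: [-0.6, 0.3, -1.9]
finger_gap: 0.0511
gripper_force: 31.8
```

Still hanging, about 3 mm up. I lower slightly, release and rise.

Emit:
step_arm(series=[[0, 0, 0, -0.15, 0], [0, 0, 0, -0.25, 0], [0, 0, 0, -0.3, 0], [0, 0, 0, -0.3, 0]])

```text
time: 22.15
eef_pos: [0.65, -0.1065, 0.0407]
ee_rot: [-0.0, 0.711, 0.703, -0.0]
force: [-0.8, 0.3, -1.9]
finger_gap: 0.0505
gripper_force: 31.8
```

Emit:
step_arm(series=[[0.45, 0, 0, 0, 0], [0.6, 0, 0, 0, 0], [0.7, 0, 0, 0, 0], [0.85, 0, 0, 0, 0], [1, 0, 0, 0, 0]])

```text
time: 22.65
eef_pos: [0.6502, -0.1065, 0.0409]
ee_rot: [0.0, 0.711, 0.703, 0.0]
force: [-0.3, -0.0, -0.9]
finger_gap: 0.0842
gripper_force: 0.0
```

Emit:
step_arm(series=[[1, 0, 0, 0, 0], [1, 0, 0, 2, 0], [1, 0, 0, 5, 0], [1, 0, 0, 9, 0], [1, 0, 0, 13, 0]])

```text
time: 23.15
eef_pos: [0.6496, -0.1065, 0.172]
ee_rot: [-0.0, 0.711, 0.703, -0.0]
force: [2.2, 1.0, 0.0]
finger_gap: 0.0853
gripper_force: 0.0
```

Emit:
step_arm(series=[[1, 0, 0, 3, 0], [1, 0, 0, 6, 0], [1, 0, 0, 6, 0], [1, 0, 0, 6, 0]])

```text
time: 23.55
eef_pos: [0.6502, -0.1065, 0.2311]
ee_rot: [0.0, 0.711, 0.703, 0.0]
force: [-0.8, 0.1, -0.3]
finger_gap: 0.0855
gripper_force: 0.0
```

```bash
python3 look.py wrist,side round
```

```text
(array([ 0.6495, -0.1062,  0.2295]), -0.7)
round wrist ('c', array([ 649.4, -106.3]), 'size', array([113.7, 112. ]), 'long axis', -0.1, 'zmed', 0.0123, 'circ', array([ 649.5, -106.8]), 57.4, 6646)
    body ('c', array([ 649.7, -107.2]), 'size', array([52. , 51.1]), 'long axis', 45.2, 'zmed', 0.0972, 'circ', array([ 649.7, -107.7]), 26.4, 2258)
    zmax 0.1164
round side ('c', array([ 648.7, -109.4]), 'size', array([110.8,  98.4]), 'long axis', 5.1, 'zmed', 0.0329, 'circ', array([ 649.2, -107. ]), 58.4, 616)
    body ('c', array([647.8, -97.2]), 'size', array([50.6, 38.4]), 'long axis', 4.6, 'zmed', 0.0733, 'circ', array([ 649.7, -104. ]), 26.7, 322)
    zmax 0.1148
```

Tower is centred within 1 mm. Next, the small house on the board.

Emit:
step_arm(series=[[1, -3.8, 2.5, 0, -8], [1, -7.6, 5, 0, -16], [1, -11.4, 7.5, 0, -24], [1, -15.2, 10, 0, -32], [1, -19.1, 12.6, 0, -35.7]])

```text
time: 24.15
eef_pos: [0.4571, 0.0201, 0.2294]
ee_rot: [0.0, 0.894, 0.449, -0.001]
force: [0.2, 1.0, 0.2]
finger_gap: 0.0854
gripper_force: 0.0
```

Emit:
step_arm(series=[[1, 0, 0, 0, 0], [1, 0, 0, 0, 0], [1, 0, 0, 0, 0]])

```text
time: 24.45
eef_pos: [0.4594, 0.019, 0.2304]
ee_rot: [0.0, 0.893, 0.451, -0.0]
force: [-0.8, -0.7, 0.2]
finger_gap: 0.085
gripper_force: 0.0
```

```bash
python3 look.py wrist,side board
```

```text
(array([0.4596, 0.0187, 0.2303]), -36.5)
board wrist ('c', array([461.3,  19.5]), 'size', array([130. ,  90.2]), 'long axis', -85.9, 'zmed', 0.012, 'circ', array([460.1,  19.6]), 74.9, 7598)
    body ('c', array([459.2,  19.6]), 'size', array([45.4, 30.6]), 'long axis', 52.7, 'zmed', 0.1025, 'circ', array([459. ,  19.9]), 26.4, 1689)
    zmax 0.1133
board side ('c', array([461.,  19.]), 'size', array([131.8,  90.5]), 'long axis', -85.8, 'zmed', 0.0184, 'circ', array([460.3,  22.1]), 72.8, 882)
    body ('c', array([459. ,  20.4]), 'size', array([47.7, 34.3]), 'long axis', 56.8, 'zmed', 0.0721, 'circ', array([457.7,  21.2]), 27.0, 388)
    zmax 0.1121
```

Emit:
step_arm(series=[[1, 0, 0.1, -4, 0], [1, 0, 0.1, -8, 0], [1, 0, 0.1, -11, 0], [1, 0, 0.1, -12, 0], [1, 0, 0.1, -12, 0]])

```text
time: 25.05
eef_pos: [0.4586, 0.0199, 0.1098]
ee_rot: [0.0, 0.893, 0.451, -0.001]
force: [0.5, -1.1, 0.3]
finger_gap: 0.0853
gripper_force: 0.0
```

Emit:
step_arm(series=[[1, 0, 0, -2, 0], [1, 0, 0, -4, 0], [1, 0, 0, -5.5, 0], [1, 0, 0, -6.6, 0], [1, 0, 0, -6.6, 0]])

```text
time: 25.55
eef_pos: [0.4593, 0.0205, 0.0447]
ee_rot: [0.0, 0.893, 0.451, -0.0]
force: [-0.4, 0.2, 0.9]
finger_gap: 0.0855
gripper_force: 0.0
```

Emit:
step_arm(series=[[0.6, 0, 0, 0, 0], [0.3, 0, 0, 0, 0], [0, 0, 0, 0, 0], [0, 0, 0, 0, 0], [0, 0, 0, 0, 0]])

```text
time: 26.05
eef_pos: [0.4595, 0.0207, 0.0454]
ee_rot: [0.0, 0.893, 0.451, 0.001]
force: [-1.5, -0.6, 5.1]
finger_gap: 0.0277
gripper_force: 29.1
```

Emit:
step_arm(series=[[0, 0, 0, 0, 0], [0, 0, 0, 0, 0], [0, 0, 0, 0, 0]])

```text
time: 26.35
eef_pos: [0.4595, 0.0207, 0.0454]
ee_rot: [0.0, 0.893, 0.451, 0.0]
force: [-0.7, -0.1, 6.8]
finger_gap: 0.0279
gripper_force: 29.2
```

Emit:
step_arm(series=[[0, 0, 0, 0.5, 0], [0, 0, 0, 1.5, 0], [0, 0, 0, 3, 0], [0, 0, 0, 4, 0], [0, 0, 1, 4, 0]])

```text
time: 26.85
eef_pos: [0.4601, 0.03, 0.0864]
ee_rot: [0.0, 0.893, 0.45, 0.001]
force: [0.1, 0.2, -1.7]
finger_gap: 0.0277
gripper_force: 29.5
```

Emit:
step_arm(series=[[0, 0.1, 2, 0, 0], [0, 0.1, 5, 0, 0], [0, 0.2, 8, 0, 0], [0, 0.3, 11, 0, 0], [0, 0.3, 14, 0, 0]])

```text
time: 27.35
eef_pos: [0.4614, 0.1726, 0.0843]
ee_rot: [-0.0, 0.892, 0.451, -0.0]
force: [-0.0, 0.7, -0.9]
finger_gap: 0.0277
gripper_force: 29.5
```

Emit:
step_arm(series=[[0, 0, 2.5, 0, 0], [0, 0, 4, 0, 0], [0, 0, 4.4, 0, 0], [0, 0, 4.4, -1.5, 0], [0, 0, 4.4, -2.5, 0]])

```text
time: 27.85
eef_pos: [0.4619, 0.2134, 0.0589]
ee_rot: [0.0, 0.893, 0.45, -0.0]
force: [0.5, -0.1, -1.5]
finger_gap: 0.0278
gripper_force: 29.5
```

Emit:
step_arm(series=[[0, 0, 0, -0.5, 0], [0, 0, 0, -0.9, 0], [0, 0, 0, -1.1, 0], [0, 0, 0, -1.1, 0], [0, 0, 0, -1.1, 0]])

```text
time: 28.35
eef_pos: [0.4623, 0.2146, 0.0491]
ee_rot: [-0.0, 0.893, 0.451, 0.0]
force: [0.3, 1.0, -1.4]
finger_gap: 0.0275
gripper_force: 29.5
```

Grasped at 0.0454, now 0.049. I lower 3.5 mm, release and rise.

Emit:
step_arm(series=[[0, 0, 0, -0.15, 0], [0, 0, 0, -0.3, 0], [0, 0, 0, -0.35, 0], [0, 0, 0, -0.35, 0]])

```text
time: 28.75
eef_pos: [0.4621, 0.2147, 0.0455]
ee_rot: [-0.0, 0.893, 0.451, 0.0]
force: [-0.7, -0.2, 2.5]
finger_gap: 0.0279
gripper_force: 30.1
```

Emit:
step_arm(series=[[0.3, 0, 0, 0, 0], [0.45, 0, 0, 0, 0], [0.6, 0, 0, 0, 0], [0.8, 0, 0, 0, 0], [1, 0, 0, 0, 0]])

```text
time: 29.25
eef_pos: [0.462, 0.2146, 0.0452]
ee_rot: [0.0, 0.893, 0.451, 0.0]
force: [-0.5, 0.2, -0.2]
finger_gap: 0.0777
gripper_force: 0.0
```

Emit:
step_arm(series=[[1, 0, 0, 0, 0], [1, 0, 0, 2, 0], [1, 0, 0, 5, 0], [1, 0, 0, 9, 0], [1, 0, 0, 13, 0]])

```text
time: 29.75
eef_pos: [0.4617, 0.2142, 0.1765]
ee_rot: [0.0, 0.893, 0.451, -0.0]
force: [0.6, -0.0, 0.4]
finger_gap: 0.0853
gripper_force: 0.0
```

Emit:
step_arm(series=[[1, 0, 0, 3, 0], [1, 0, 0, 6, 0], [1, 0, 0, 6, 0], [1, 0, 0, 6, 0]])

```text
time: 30.15
eef_pos: [0.4622, 0.2147, 0.2355]
ee_rot: [-0.0, 0.893, 0.451, 0.001]
force: [0.3, -0.5, -0.6]
finger_gap: 0.0851
gripper_force: 0.0
```

```bash
python3 look.py wrist,side square; python3 look.py top,side long,round; python3 -c "
from h import *
s=snap('top');save(s,'top9.png',1.5)
w=cloud(snap('side'))
for n,p in dict(jar=(.616,.279),cup1=(.635,.118)).items():
    P=w[(np.hypot(w[...,0]-p[0],w[...,1]-p[1])<.07)&(w[...,2]>.03)&(w[...,2]<.1)];print(n,cv2.minAreaRect((P[:,:2]*1000).astype(np.float32)))"
```

```text
(array([0.4615, 0.2143, 0.2341]), -36.4)
square wrist ('c', array([463.1, 212.9]), 'size', array([80. , 79.9]), 'long axis', -5.5, 'zmed', 0.0124, 'circ', array([463.3, 213.1]), 54.4, 4214)
    body ('c', array([462. , 213.5]), 'size', array([45.9, 31.1]), 'long axis', 52.9, 'zmed', 0.1023, 'circ', array([461.9, 214.1]), 26.7, 1649)
    zmax 0.1122
square side ('c', array([462.8, 214.8]), 'size', array([80.6, 79.5]), 'long axis', 81.7, 'zmed', 0.0364, 'circ', array([462.8, 214.4]), 54.2, 1012)
    body ('c', array([461. , 213.2]), 'size', array([48.6, 32. ]), 'long axis', 53.7, 'zmed', 0.0735, 'circ', array([459.8, 214.5]), 27.2, 553)
    zmax 0.1116
(array([0.4615, 0.2143, 0.234 ]), -36.4)
long top ('c', array([ 455.4, -225.8]), 'size', array([129.6,  64.7]), 'long axis', 75.2, 'zmed', 0.0398, 'circ', array([ 456.6, -224.2]), 68.6, 659)
    body ('c', array([ 459. , -226.4]), 'size', array([95.5, 33.4]), 'long axis', 73.8, 'zmed', 0.0966, 'circ', array([ 459. , -226.4]), 49.9, 350)
    zmax 0.1186
long side ('c', array([ 458.7, -223.1]), 'size', array([125.3,  64.6]), 'long axis', 7
[... 369 characters left out ...]
), 58.1, 722)
    body ('c', array([ 647. , -105.6]), 'size', array([49.6, 49.5]), 'long axis', -47.2, 'zmed', 0.0953, 'circ', array([ 648.3, -106.4]), 26.3, 215)
    zmax 0.1165
round side ('c', array([ 648.7, -108.3]), 'size', array([110.7,  92.4]), 'long axis', 5.1, 'zmed', 0.0325, 'circ', array([ 649.2, -107.1]), 58.4, 604)
    body ('c', array([648. , -99.4]), 'size', array([50.6, 36.5]), 'long axis', 5.4, 'zmed', 0.0735, 'circ', array([ 649.4, -105.7]), 26.3, 317)
    zmax 0.1157
jar ((617.6548461914062, 279.6123046875), (59.949371337890625, 59.557003021240234), 38.77018737792969)
cup1 ((636.6519165039062, 116.92036437988281), (75.43981170654297, 79.53995513916016), 1.8356249332427979)
```

View pics/top9.png

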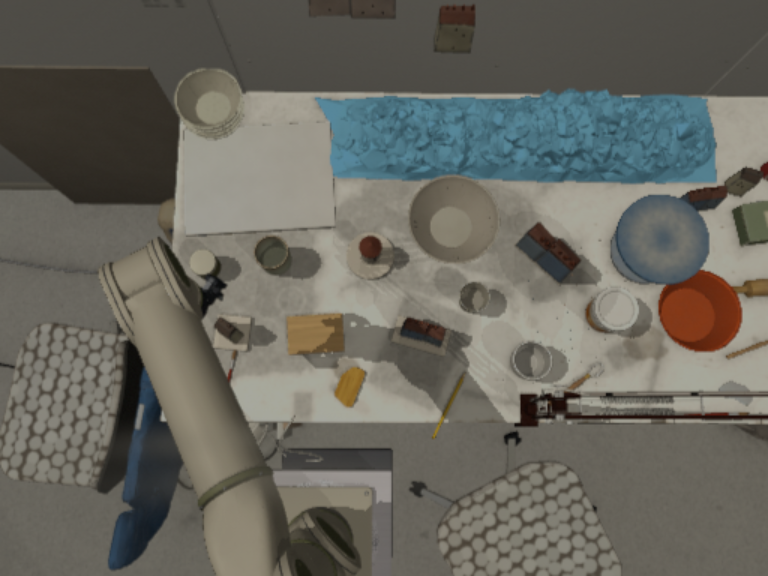

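The top view shows the tower centred on the round slab (371,250) and the double house lengthwise on the oblong slab (423,332). The small house stands on the square slab (230,330), the cups and jar are unmoved, and the gripper is clear. I hand in.

```bash
python3 -c "
from station import arm
print(arm.hand_in())"
```

```text
the job is handed in; nothing more can be done
None
```

I handed the job in at about 30 s of the 109 s; no verdict came back. By my last camera measurements each piece stands upright on its own slab, centred within about 4 mm, the double house is lined up with the oblong slab, and the cups and jar have not moved.

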